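# Draw the flush bolt and open the second leaf of the specimen locker

## Task

The blue leaf of the bench locker already stands open, but the white leaf is still held shut by its flush bolt. Push the red thumb-piece of the bolt down to the bottom of its travel, then swing the white leaf open by its bar handle to about a right angle and let go, leaving the bolt withdrawn. Leave the pink-capped sample pot standing where it is.

Things in the scene. Friction and masses are not known exactly. Their poses are not given: they have to be found in the camera images.
- bolt_thumb (a point): Red thumb-piece of the flush bolt, near the free edge of the white leaf: a level tongue 24 mm wide, 10 mm thick, 44 mm out from the leaf's face. Point: on its top, mid width, 26 mm out from the face, about 15 mm below the locker's top (220 mm high); nothing overhangs it. Pushed straight down (about 5 N) it stays where it is left. x points into the leaf's face, y along the leaf to its hinge, z up.
- bolt (a joint): Travel of the flush bolt in m: 0 = fully up (its brass rod end shows through the locker's top), 0.022 = fully down at its stop. Starts between 0 and 0.004. The leaf is locked until the bolt is down by about 0.016.
- leaf_handle (a point): Dark D handle, mid white leaf: upright bar 14 mm thick, axis 42 mm out from the face. Point: on its axis, 20 mm below its top end, 77 mm above its lower end. A stub joins its top to the face, so grasp from above, fingers either side along y. Axes turn with the leaf: x into the face, y along the leaf to the hinge, z up. Hinge axis (vertical) at x +0.042, y +0.085; thumb-piece point at x +0.016, y -0.063.
- passive_leaf (a joint): Opening angle in rad of the white leaf (168 mm wide, 20 mm thick, 0.2 m tall): 0 = shut, 1.57 = square to the locker's front, stop at 1.75. Seen from above it turns clockwise as it opens. Stiff hinge (0.12 N m): it stays where it is left.
- pink_pot: White sample pot with a pink cap, 44 mm across, 48 mm tall, 40 g, standing loose on the red cutting board (12 mm thick) beside a blue- and a green-capped one, clear of the leaf's sweep. Origin: centre of its underside; z up. Not to be disturbed.

How it is judged (in metres and radians):
On the way, in this order (a step that is already met when the one before it is completed fails the run):
1. the bolt is withdrawn while the white leaf is still shut (value of joint bolt above 0.015 m and value of joint passive_leaf below 0.08 rad), for 0.1 s.
2. the white leaf is swung open (value of joint passive_leaf above 1.2 rad), for 0.2 s.
At the end, for the whole second after the job is handed in: The white leaf stands open by at least 1.2 rad (about 70 degrees) and at rest, the bolt is still withdrawn (down by more than 13 mm), and the pink-capped pot stands upright within 20 mm of where it was (value of joint passive_leaf above 1.2 rad and value of joint bolt above 0.013 m and velocity of joint passive_leaf between -0.05 and 0.05 rad/s and angle between pink_pot's own z axis and vertical below 0.2 rad and distance of pink_pot from where it was at the start of the episode below 0.02 m); the robot touches nothing.
It fails at once if the white leaf is forced with the bolt still thrown (value of joint bolt below 0.01 m and value of joint passive_leaf above 0.08 rad).
It fails at once if the pink-capped pot is knocked over or pushed away (angle between pink_pot's own z axis and vertical above 0.5 rad or distance of pink_pot from where it was at the start of the episode above 0.03 m).
It also fails if it takes over 48 s, if anything falls off the work surface, if the arm or the gripper's body presses on something with over 40 N, if the wrist force passes 120 N, or if a joint passes its speed limit or range.

## Robot

A 6-joint arm with a two-finger parallel gripper is mounted at the origin on the work surface. World frame = base frame: x ahead of the robot, y to its left, z up, the work surface at z = 0. Lengths are in mm, angles in rad, forces in N, time in s.
With the tool pointing down it reaches from about 275 to 750 mm from the base axis. Payload 10.2 kg.
Tool frame: the origin (TCP) lies midway between the tips of the shut fingers; the grasp point (between the pads) lies 19 mm behind it; z points along the fingers, y is the line along which they close (so a half turn about z gives the same grasp; the last joint's range is limited). The gripper opens to 85 mm and grips with 20 to 120 N. Pads are 22 mm wide; open, the fingers measure 114 mm over their backs; the gripper's body (76 mm by 85 mm) begins 54 mm behind the grasp point. The pads swing forward as they close: fully open they stand 13 mm farther back than shut.
Start: joints at [0.898, 0.313, 1.498, -0, 1.331, -0.223], TCP at [228.275, 472.781, 231.294] pointing down, gripper open.
Joint ranges: [-2.94, 2.94], [-0.97, 2.17], [0.19, 2.56], [-1.23, 4.37], [0.02, 3.11], [-2.88, 2.88]. Speed limits (rad/s): [2.39, 2.39, 3.01, 3.14, 3.14, 3.14].

## Interface

Orientations are given as a unit quaternion [w, x, y, z].
In Python, from rig import ctrl gives the robot as it stands.
- The arm moves only by the tool send_rows, never from a script. Its argument "targets" is a list of rows, each a list of 7 numbers: the closure, from -1 (fully open) to 1 (shut), so that 0 is half open, then the shift along the tool's x, y, z in m, then the turn, a rotation vector about the tool's x, y, z in rad. In form: [[claw, dx, dy, dz, ax, ay, az], ...]. A call has exactly 10 rows; each row shifts and turns the commanded pose from where the row before left it, along the tool's axes as they then stand; what a row does not reach is not made up. A row lasts 1/8 s, in which the tool goes at most 62.5 mm and 10.7 degrees, less where a joint would pass 70% of its speed; a pose out of reach is approached as far as the arm can. A call with a gripper value outside its range is refused whole. The fingers move at their own pace and stop on an object; "squeeze" is the grip in N (left out, the last holds). Time passes only in rows, so rows that do not move let the fingers close, or fill a call up. It gives the time, the measured TCP pose, the force, the opening and the grip force at its end, in the units of the state.
- ctrl.sense(): the state, without advancing time (a new reading comes with each control period).
- ctrl.capture(name): name is "side" or "top"; returns a dict with "img" (420x560x3 uint8, red, green, blue), "camera_matrix" (3x3 intrinsics, pixels), "k1" (the pictures are not rectified: a ray, as slopes to the right and down, at radius r is drawn at 1 + k1 r^2 times it, then the intrinsics apply), "R" (3x3) and "t" (3): a world point X has camera coordinates R X + t. Camera axes: x right, y down, z forward; pixel columns grow to the right and rows downward; lengths in mm; the calibration is good to about 2 mm. A picture is of the moment at which its call begins. There is no depth.
- ctrl.finish_job(): hands the job in; it is judged then, once.
Trained networks look in a picture, given as the dict that the camera call returned (one of the last four; its "shot" number tells which), for a name from the list of things; names that differ only in an ending like _2 or _b are one class to them, and where a whole thing is asked for, a point or a joint stands for the part that bears it (a point fixed in the world has none). Each returns a list of dicts, best first, with "score" (0 to 1); they miss things now and then, are a little off and sometimes report something else, mostly with a low value. They report only what shows in the picture. A call takes as long as a camera call.
- ctrl.boxes_of(query, picture): "extent" ([left, top, width, height] in pixels, round what is visible of it).
- ctrl.landmark_of(query, picture): "point" ([column, row] in pixels: a listed point, or the origin of a listed thing).
The state is a dict: "time_s": time; "joints": joint angles; "dq": joint speeds; "tau": joint torques, N m; "eef_pos": TCP position; "ee_rot": TCP orientation; "force": force on the tool from outside, world axes, zero at the start; "wrist_torque": the same for the moment, N m; "grip_width": opening from 0.0 (shut) to 1.0 (fully open); "grip_force": force on a finger pad.
Only numpy, scipy, OpenCV 4.12 (cv2) and the standard library are available. Lean on these libraries where they do the work, as an engineer would, in place of code of your own. Each camera call takes 0.05 s, during which the arm holds its last target. There are 200 camera calls.

## Working session

There is one attempt and no reset: what is moved stays moved. The work goes in short steps, Python scripts to look and compute and a tool call to move; the robot and the scene stay as the last step left them, time stands still between calls to the robot, and variables do not carry over. Pictures are saved under pics/ and viewed, at most 10 in all, crops included, and the job is handed in when it is done.

Besides the shell and the picture viewer there is one more tool, called after "Call:" in YAML: its name, and indented under it one key for each argument. send_rows: Moves the arm, as the interface text tells. Its arguments: {"type":"object","properties":{"targets":{"type":"array"},"squeeze":{"type":"number"}},"required":["targets"]}

```bash
mkdir -p pics; cat > h.py <<'E'
import numpy as np, cv2
from rig import ctrl
from scipy.optimize import least_squares
def ray(c,p):
    K=np.array(c["camera_matrix"]);R=np.array(c["R"]);t=np.array(c["t"])
    d=np.array([(p[0]-K[0,2])/K[0,0],(p[1]-K[1,2])/K[1,1]]);u=d.copy()
    for _ in range(30): u=d/(1+c["k1"]*(u@u))
    v=R.T@np.array([u[0],u[1],1]);return -R.T@t,v/np.linalg.norm(v)
def tri(obs):
    A=np.zeros((3,3));b=np.zeros(3)
    for c,p in obs:
        o,v=ray(c,p);M=np.eye(3)-np.outer(v,v);A+=M;b+=M@o
    X=np.linalg.solve(A,b)
    return X,[np.linalg.norm(np.cross(X-ray(c,p)[0],ray(c,p)[1])) for c,p in obs]
def atz(c,p,z):
    o,v=ray(c,p);return o+v*(z-o[2])/v[2]
def proj(c,X):
    x=np.array(c["R"])@X+np.array(c["t"]);u=x[:2]/x[2];u=u*(1+c["k1"]*(u@u));K=np.array(c["camera_matrix"])
    return u*[K[0,0],K[1,1]]+K[:2,2]
def save(c,n): cv2.imwrite("pics/"+n,cv2.cvtColor(c["img"],cv2.COLOR_RGB2BGR))
E
python3 - <<'E'
from h import *
np.set_printoptions(precision=1,suppress=True)
s=ctrl.capture("side");t=ctrl.capture("top");save(s,"s0.png");save(t,"t0.png")
for q in["bolt_thumb","leaf_handle","pink_pot"]:
    L=[ctrl.landmark_of(q,c) for c in(s,t)];print(q,[[(np.round(d["point"]),round(d["score"],2)) for d in l[:3]] for l in L])
    if all(L):print(*tri([(s,L[0][0]["point"]),(t,L[1][0]["point"])]))
for c in(s,t):print(-np.array(c["R"]).T@np.array(c["t"]))
print(ctrl.sense())
E
```

```text
bolt_thumb [[(array([387., 192.]), 0.75)], []]
leaf_handle [[(array([360., 186.]), 0.71)], [(array([208., 200.]), 0.57)]]
[628.5  27.4 185.1] [np.float64(3.1561107448863903), np.float64(3.1561107448865817)]
pink_pot [[(array([177., 230.]), 0.89)], [(array([374., 278.]), 0.7)]]
[ 442.6 -378.9   15.3] [np.float64(4.790487937433958), np.float64(4.79048793743404)]
[1155.3 -386.2  782.5]
[ 480.8 -163.5 1143. ]
{'time_s': 0.4, 'joints': array([ 0.9,  0.3,  1.5, -0. ,  1.3, -0.2]), 'dq': array([ 0., -0., -0., -0.,  0.,  0.]), 'tau': array([ -0. , -41.2, -26. ,  -0. ,   0. ,  -0. ]), 'eef_pos': array([228.3, 472.8, 231.2]), 'ee_rot': array([-0. ,  0.2,  1. , -0. ]), 'force': array([-0.3, -0.3,  0.6]), 'wrist_torque': array([ 0.,  0., -0.]), 'grip_force': 0.0, 'grip_width': 1.0025969996472301}
```

View pics/s0.png

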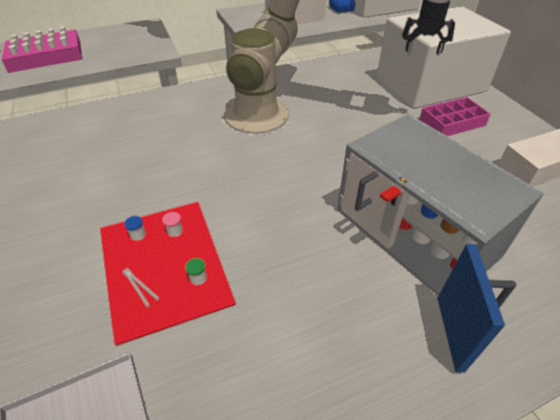

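View pics/t0.png

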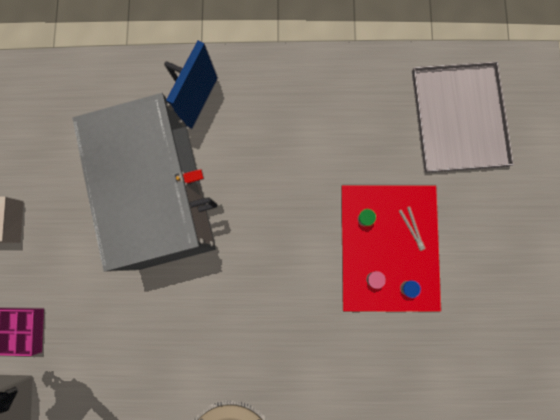

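The side view shows the white leaf at about (375,205), with the dark handle at (365,190) and the red thumb at (390,193). In the top view the thumb is at (194,177), the handle at (207,205), and the locker's front edge runs from (165,97) to (200,250). I'll zoom in to get the yaw.

```bash
python3 - <<'E'
from h import *
t=cv2.imread("pics/t0.png")[80:280,100:260];s=cv2.imread("pics/s0.png")[130:260,330:430]
a=cv2.resize(t,None,fx=3,fy=3,interpolation=2);b=cv2.resize(s,None,fx=3.2,fy=3.2,interpolation=2)
o=np.zeros((600,800,3),np.uint8);o[:600,:480]=a;o[:b.shape[0],480:800]=b
cv2.imwrite("pics/z.png",o)
E
```

```text
(no output)
```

View pics/z.png

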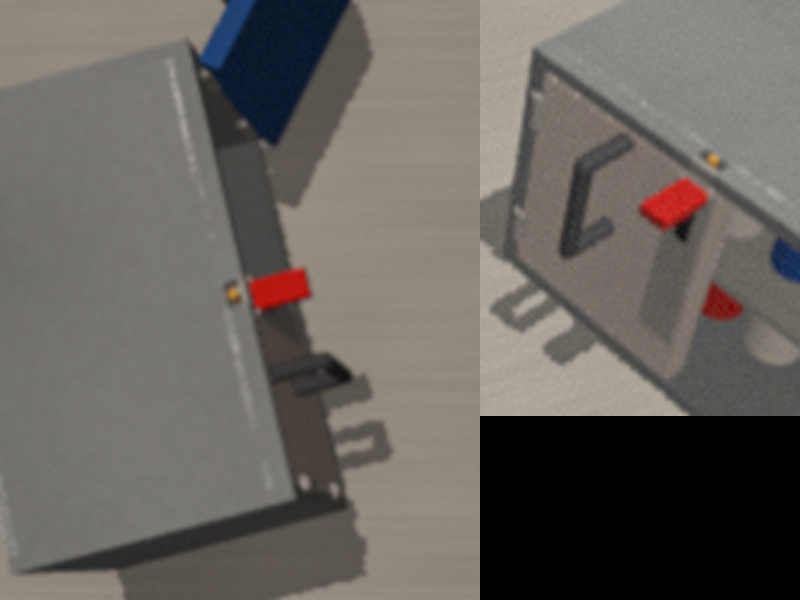

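```bash
python3 - <<'E'
from h import *
np.set_printoptions(precision=1,suppress=True)
s=ctrl.capture("side");t=ctrl.capture("top")
px=lambda u,v:(100+u/3,80+v/3)
A,B,C=[atz(t,px(*p),220) for p in[(190,40),(297,497),(12,572)]]
print("roof",A,B,C)
y=(B-A)/np.linalg.norm(B-A);x=np.array([-y[1],y[0],0]);
if x@(C-B)<0:x=-x
print("ydir",y,np.degrees(np.arctan2(y[1],y[0])),"x",x,"check",np.degrees(np.arctan2(*(C-B)[[1,0]])))
c=[atz(t,px(*p),205) for p in[(248,280),(303,268),(311,295),(257,309)]]
print("thumb c",np.array(c),np.mean(c,0), "lens",[np.linalg.norm(c[i]-c[i-1]) for i in range(4)])
sp=lambda u,v:(330+(u-480)/3.2,130+v/3.2)
cs=[atz(s,sp(*p),205) for p in[(640,207),(684,180),(707,196),(664,226)]];print("side thumb",np.array(cs),np.mean(cs,0))
print(tri([(t,np.mean([px(*p) for p in[(248,280),(303,268),(311,295),(257,309)]],0)),(s,np.mean([sp(*p) for p in[(640,207),(684,180),(707,196),(664,226)]],0))]))
print("handle top end",tri([(t,px(324,358)),(s,sp(579,158))]))
for q in["leaf_handle","bolt_thumb"]:
  for c in(s,t):print(q,[(d["point"],d["score"]) for d in ctrl.landmark_of(q,c)])
print(ctrl.sense()["ee_rot"])
E
```

```text
roof [876.2 133.6 220. ] [521.1  41.3 220. ] [465.7 254.3 220. ]
ydir [-1.  -0.3  0. ] -165.43535789052706 x [-0.3  1.  -0. ] check 104.57542609527458
thumb c [[688.3  86.2 205. ]
 [697.2  43.7 205. ]
 [676.1  37.1 205. ]
 [665.5  78.6 205. ]] [681.8  61.4 205. ] lens [np.float64(23.9555887959192), np.float64(43.371052984736515), np.float64(22.184153985653708), np.float64(42.794827985535726)]
side thumb [[684.2  34.8 205. ]
 [673.2  76.4 205. ]
 [692.1  81.8 205. ]
 [705.2  39.7 205. ]] [688.7  58.2 205. ]
(array([683.3,  63.1, 198.2]), [np.float64(0.09407257467101447), np.float64(0.09407257467113296)])
handle top end (array([626.7,  24.8, 203.8]), [np.float64(1.687990309104773), np.float64(1.687990309104682)])
leaf_handle [([360.6, 188.5], 0.8)]
leaf_handle [([205.3, 202.0], 0.94), ([373.0, 279.4], 0.47)]
bolt_thumb [([388.7, 188.9], 0.51)]
bolt_thumb [([191.4, 177.1], 0.48)]
[0.  0.2 1.  0. ]
```

```bash
cat >> h.py <<'E'
from scipy.spatial.transform import Rotation as Ro
LX=np.array([-.2517,.9678,0]);LY=np.array([-.9678,-.2517,0])
TH=np.array([683.,58.5,203]);HD=TH-16*LX+63*LY;HD[2]=185
def st():
    s=ctrl.sense();q=s["ee_rot"];R=Ro.from_quat([q[1],q[2],q[3],q[0]]).as_matrix()
    Rd=np.c_[LX,-LY,[0,0,-1]]
    print("p",s["eef_pos"],"turn(tool)",Ro.from_matrix(R.T@Rd).as_rotvec().round(3),"j",s["joints"].round(2),"F",s["force"],s["grip_width"],s["time_s"])
    return s["eef_pos"],R
def to(X):
    p,R=st();print("delta in tool mm",(R.T@(np.array(X)-p)).round(1))
    print("delta in goal frame",(np.c_[LX,-LY,[0,0,-1]].T@(np.array(X)-p)).round(1))
E
python3 - <<'E'
from h import *
np.set_printoptions(precision=2,suppress=True)
print(HD);to(TH-4*LX+[0,0,77])
E
```

```text
[626.06  27.16 185.  ]
p [228.27 472.78 231.3 ] turn(tool) [0.   0.   0.87] j [ 0.9   0.31  1.5  -0.    1.33 -0.22] F [-0.52 -0.26 -0.44] 0.9984725391189624 0.7
delta in tool mm [-592.2 -178.4  -48.7]
delta in goal frame [-519.4  335.8  -48.7]
```

Call:
send_rows:
  targets:
    - [1,0,0,-0.025,0,0,0.145]
    - [1,0,0,-0.025,0,0,0.145]
    - [1,0,0,0,0,0,0.145]
    - [1,0,0,0,0,0,0.145]
    - [1,0,0,0,0,0,0.145]
    - [1,0,0,0,0,0,0.145]
    - [1,-0.045,0.03,0,0,0,0]
    - [1,-0.045,0.03,0,0,0,0]
    - [1,-0.045,0.03,0,0,0,0]
    - [1,-0.045,0.03,0,0,0,0]

```text
time_s: 1.95
eef_pos: [390.3, 326.9, 281.4]
ee_rot: [0.0, 0.613, 0.79, 0.0]
force: [-0.4, 0.6, -0.2]
grip_width: 0.001
grip_force: 0.0
```

Call:
send_rows:
  targets:
    - [1,-0.045,0.03,0,0,0,0]
    - [1,-0.045,0.03,0,0,0,0]
    - [1,-0.045,0.03,0,0,0,0]
    - [1,-0.045,0.03,0,0,0,0]
    - [1,-0.045,0.03,0,0,0,0]
    - [1,-0.045,0.03,0,0,0,0]
    - [1,-0.045,0.03,0,0,0,0]
    - [1,-0.025,0.006,0,0,0,0]
    - [1,0,0,0,0,0,0]
    - [1,0,0,0,0,0,0]

```text
time_s: 3.2
eef_pos: [682.5, 53.3, 281.4]
ee_rot: [-0.0, 0.613, 0.79, 0.0]
force: [-0.1, 0.5, 1.5]
grip_width: 0.0
grip_force: 0.0
```

```bash
python3 - <<'E'
from h import *
np.set_printoptions(precision=2,suppress=True)
to(TH-4*LX+[0,0,5])
s=ctrl.capture("side");t=ctrl.capture("top")
o=np.zeros((600,800,3),np.uint8)
o[:600,:480]=cv2.resize(t["img"][80:280,100:260],None,fx=3,fy=3,interpolation=2);o[:416,480:]=cv2.resize(s["img"][130:260,330:430],None,fx=3.2,fy=3.2,interpolation=2)
save({"img":o},"z2.png")
E
```

```text
p [682.55  53.33 281.44] turn(tool) [-0. -0. -0.] j [-0.09  0.68  0.81  0.    1.65 -0.34] F [-0.11  0.48  1.48] 0.00038495196110078866 3.2
delta in tool mm [ 0.9  1.7 73.4]
delta in goal frame [ 0.9  1.7 73.4]
```

View pics/z2.png

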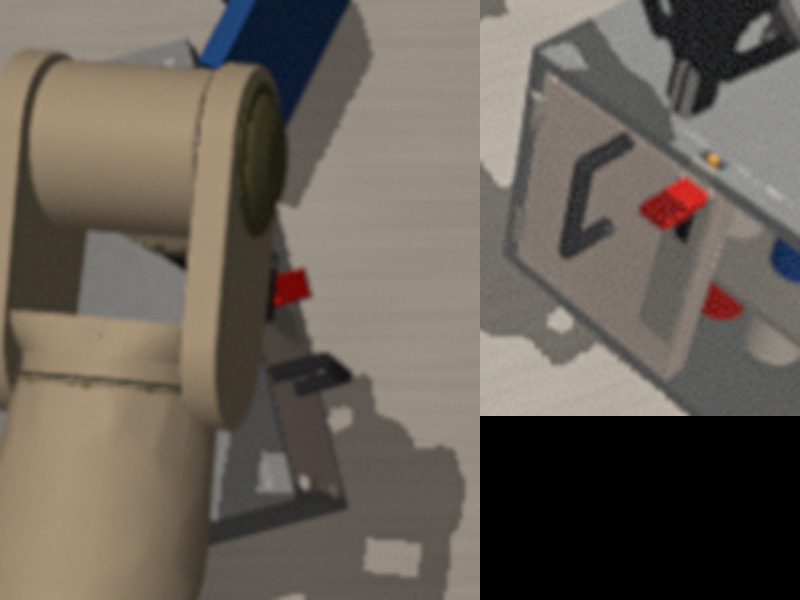

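The shut fingertips are above the red thumb: side crop tip at (683,110), thumb at (675,203). I'll descend.

Call:
send_rows:
  targets:
    - [1,0,0.002,0.03,0,0,0]
    - [1,0,0,0.03,0,0,0]
    - [1,0,0,0.005,0,0,0]
    - [1,0,0,0.004,0,0,0]
    - [1,0,0,0.004,0,0,0]
    - [1,0,0,0.004,0,0,0]
    - [1,0,0,0.004,0,0,0]
    - [1,0,0,0.004,0,0,0]
    - [1,0,0,0.003,0,0,0]
    - [1,0,0,0,0,0,0]

```text
time_s: 4.55
eef_pos: [684.9, 53.0, 193.0]
ee_rot: [-0.0, 0.613, 0.79, -0.0]
force: [1.1, -0.1, 0.6]
grip_width: -0.001
grip_force: 0.5
```

Call:
send_rows:
  targets:
    - [1,0,0,0.002,0,0,0]
    - [1,0,0,0.002,0,0,0]
    - [1,0,0,0.002,0,0,0]
    - [1,0,0,0.002,0,0,0]
    - [1,0,0,0.001,0,0,0]
    - [1,0,0,0.001,0,0,0]
    - [1,0,0,0,0,0,0]
    - [1,0,0,0,0,0,0]
    - [1,0,0,0,0,0,0]
    - [1,0,0,0,0,0,0]

```text
time_s: 5.8
eef_pos: [684.8, 53.0, 183.1]
ee_rot: [-0.0, 0.613, 0.79, -0.0]
force: [0.4, -0.0, 2.2]
grip_width: 0.003
grip_force: 0.7
```

```bash
python3 - <<'E'
from h import *
np.set_printoptions(precision=2,suppress=True)
st()
s=ctrl.capture("side")
save({"img":cv2.resize(s["img"][100:250,320:470],None,fx=4,fy=4,interpolation=2)},"z3.png")
E
```

```text
p [684.78  53.   183.15] turn(tool) [-0. -0. -0.] j [-0.09  0.72  0.99 -0.    1.43 -0.34] F [ 0.4  -0.    2.16] 0.002500745941316716 5.8
```

View pics/z3.png

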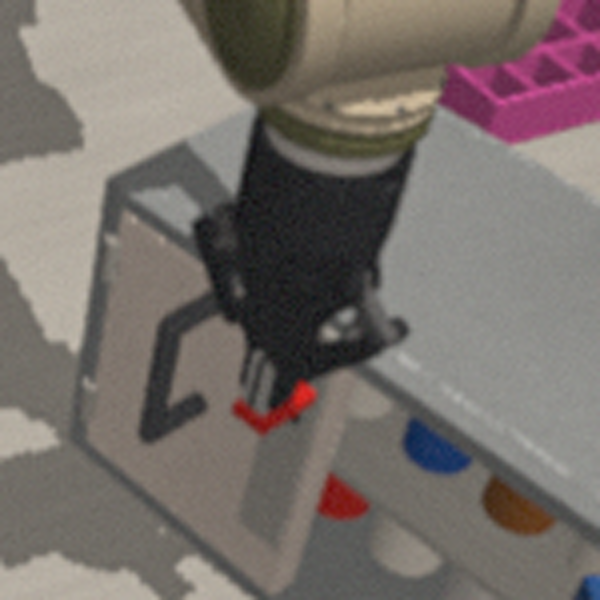

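The thumb at crop (270,410) is moving down under the fingertips. I'll continue to the stop.

Call:
send_rows:
  targets:
    - [1,0,0,0.001,0,0,0]
    - [1,0,0,0.001,0,0,0]
    - [1,0,0,0.001,0,0,0]
    - [1,0,0,0,0,0,0]
    - [1,0,0,0,0,0,0]
    - [1,0,0,0,0,0,0]
    - [1,0,0,0,0,0,0]
    - [1,0,0,0,0,0,0]
    - [1,0,0,0,0,0,0]
    - [1,0,0,0,0,0,0]

```text
time_s: 7.1
eef_pos: [685.1, 53.0, 182.8]
ee_rot: [0.001, 0.613, 0.79, 0.001]
force: [-3.1, -0.0, 13.8]
grip_width: 0.0
grip_force: 6.9
```

Call:
send_rows:
  targets:
    - [1,0,0,-0.02,0,0,0]
    - [1,0,0,-0.03,0,0,0]
    - [1,0,0,-0.03,0,0,0]
    - [0,-0.004,-0.02,0,0,0,0]
    - [0,-0.004,-0.02,0,0,0,0]
    - [0,-0.004,-0.02,0,0,0,0]
    - [0,0,0,0,0,0,0]
    - [0,0,0,0,0,0,0]
    - [0,0,0,0,0,0,0]
    - [0,0,0,0,0,0,0]

```text
time_s: 8.35
eef_pos: [629.9, 26.7, 260.0]
ee_rot: [-0.0, 0.613, 0.79, -0.0]
force: [-0.6, 0.4, 0.5]
grip_width: 0.499
grip_force: 0.0
```

```bash
python3 - <<'E'
from h import *
np.set_printoptions(precision=2,suppress=True)
to([*HD[:2],166])
s=ctrl.capture("side");t=ctrl.capture("top")
for q in["bolt_thumb","leaf_handle"]:
  L=[ctrl.landmark_of(q,c) for c in(s,t)];print(q,[[(d["point"],d["score"]) for d in l[:2]] for l in L])
o=np.zeros((600,800,3),np.uint8)
o[:600,:480]=cv2.resize(t["img"][80:280,100:260],None,fx=3,fy=3,interpolation=2);o[:480,480:]=cv2.resize(s["img"][110:260,330:430],None,fx=3.2,fy=3.2,interpolation=2)
save({"img":o},"z4.png")
E
```

```text
p [629.95  26.71 259.96] turn(tool) [-0. -0. -0.] j [-0.14  0.54  1.09  0.    1.51 -0.39] F [-0.55  0.35  0.55] 0.49890220507388744 8.35
delta in tool mm [ 1.4 -3.6 94. ]
delta in goal frame [ 1.4 -3.7 94. ]
bolt_thumb [[([386.2, 200.0], 0.73)], []]
leaf_handle [[([359.1, 185.9], 0.9)], [([206.3, 202.7], 0.59)]]
```

View pics/z4.png

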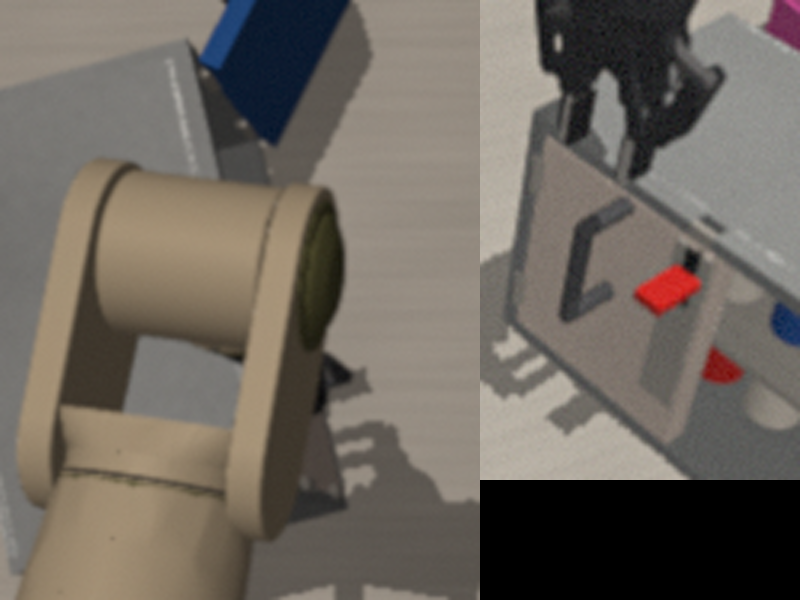

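The bolt is down: the brass end is gone from the roof at crop (712,222), and the thumb is now at (670,290). The fingers straddle the handle, so I'll descend and grip.

Call:
send_rows:
  targets:
    - [0,0.001,-0.003,0.02,0,0,0]
    - [0,0,0,0.02,0,0,0]
    - [0,0,0,0.015,0,0,0]
    - [0,0,0,0.015,0,0,0]
    - [0,0,0,0.012,0,0,0]
    - [0,0,0,0.01,0,0,0]
    - [1,0,0,0,0,0,0]
    - [1,0,0,0,0,0,0]
    - [1,0,0,0,0,0,0]
    - [1,0,0,0,0,0,0]
  squeeze: 40

```text
time_s: 9.9
eef_pos: [627.2, 26.6, 168.7]
ee_rot: [0.001, 0.613, 0.79, 0.001]
force: [5.7, -0.9, -2.7]
grip_width: 0.15
grip_force: 39.9
```

Call:
send_rows:
  targets:
    - [1,-0.0083,-0.0046,0,0,0,0.1]
    - [1,-0.0083,-0.0046,0,0,0,0.1]
    - [1,-0.0083,-0.0046,0,0,0,0.1]
    - [1,-0.0083,-0.0046,0,0,0,0.1]
    - [1,-0.0083,-0.0046,0,0,0,0.1]
    - [1,-0.0083,-0.0046,0,0,0,0.1]
    - [1,-0.0083,-0.0046,0,0,0,0.1]
    - [1,-0.0083,-0.0046,0,0,0,0.1]
    - [1,0,0,0,0,0,0]
    - [1,0,0,0,0,0,0]

```text
time_s: 11.15
eef_pos: [584.6, -34.0, 168.6]
ee_rot: [-0.0, 0.872, 0.49, -0.0]
force: [-1.3, -0.4, 1.5]
grip_width: 0.152
grip_force: 40.5
```

Forces are low, so I'll continue to about 1.5 rad.

Call:
send_rows:
  targets:
    - [1,-0.0083,-0.0046,0,0,0,0.1]
    - [1,-0.0083,-0.0046,0,0,0,0.1]
    - [1,-0.0083,-0.0046,0,0,0,0.1]
    - [1,-0.0083,-0.0046,0,0,0,0.1]
    - [1,-0.0083,-0.0046,0,0,0,0.1]
    - [1,-0.0083,-0.0046,0,0,0,0.1]
    - [1,-0.0083,-0.0046,0,0,0,0.1]
    - [1,0,0,0,0,0,0]
    - [1,0,0,0,0,0,0]
    - [1,0,0,0,0,0,0]

```text
time_s: 12.4
eef_pos: [521.3, -47.5, 168.6]
ee_rot: [-0.0, 0.987, 0.161, 0.0]
force: [-1.6, 5.1, 4.8]
grip_width: 0.149
grip_force: 40.8
```

Call:
send_rows:
  targets:
    - [0.3,0,0,0,0,0,0]
    - [0.3,0,0,0,0,0,0]
    - [0.3,0,0,0,0,0,0]
    - [0.3,0,0,-0.01,0,0,0]
    - [0.3,0,0,-0.02,0,0,0]
    - [0.3,0,0,-0.03,0,0,0]
    - [0.3,0,0,-0.03,0,0,0]
    - [0.3,0,0,-0.03,0,0,0]
    - [0.3,0,0,-0.03,0,0,0]
    - [0.3,0,0,0,0,0,0]

```text
time_s: 13.65
eef_pos: [521.4, -48.2, 320.9]
ee_rot: [0.001, 0.987, 0.16, 0.002]
force: [0.2, -0.3, 0.0]
grip_width: 0.35
grip_force: 0.0
```

```bash
python3 - <<'E'
from h import *
np.set_printoptions(precision=2,suppress=True)
st()
s=ctrl.capture("side");save(s,"s5.png")
E
```

```text
p [521.42 -48.23 320.86] turn(tool) [ 0.01 -0.   -1.5 ] j [-0.32  0.26  1.34 -0.    1.54  0.93] F [ 0.2  -0.33  0.01] 0.3496441643250785 13.65
```

View pics/s5.png

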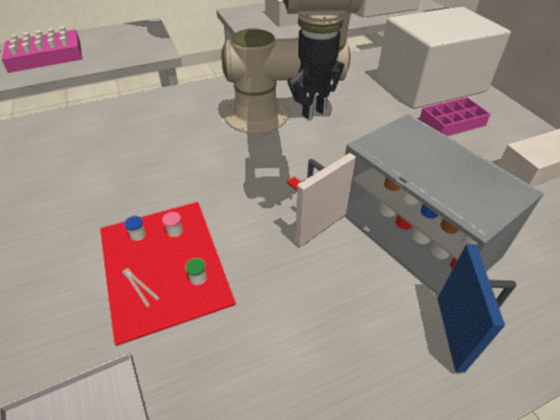

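The white leaf at (325,200) stands at about a right angle with the bolt down. The gripper is clear above it and the pots have not moved.

```bash
python3 -c "
from rig import ctrl
print(ctrl.finish_job())"
```

```text
the job is handed in; nothing more can be done
None
```

I pushed the bolt down to its stop, swung the white leaf open to about 1.5 rad and let go with the gripper clear; the pink-capped pot was not touched, and the job was handed in at about 14 s (no verdict was returned).

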